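Load the yellow tip box up the ramp of the loading dock

ROBOT

A 6-joint arm with a two-finger parallel gripper is mounted at the origin on a cart in front of the work surface, level with it; the furniture and walls round the work are solid. World frame = base frame: x ahead of the robot, y to its left, z up, the work surface at z = 0. Lengths are in mm, angles in rad, forces in N, time in s.
With the tool pointing down it reaches from about 350 to 775 mm from the base axis. Payload 7.3 kg.
Tool frame: the origin (TCP) lies at the very end of the fingers, on their centre line; the grasp point (between the pads) lies bot.grip_point_offset behind it (bot.grip_point_offset is the distance from the TCP to the grasp point, in mm); z points along the fingers, y is the line along which they close (so a half turn about z gives the same grasp; the last joint's range is limited). The gripper opens to 92 mm and grips with 3 to 60 N. Pads are 19 mm wide; open, the fingers measure 130 mm over their backs; the gripper's body (75 mm by 190 mm) begins 47 mm behind the grasp point.
Start: joints at [-1.349, 0.342, 1.524, -0, 1.275, -0.146], TCP at [188.795, -489.902, 196.341] pointing down, gripper open.
Joint ranges: [-2.53, 2.53], [-0.77, 2.02], [0.04, 2.7], [-1, 4.14], [0.28, 2.66], [-3.11, 3.11]. Speed limits (rad/s): [2.57, 2.57, 3.14, 3.14, 3.14, 3.14].

INTERFACE

Orientations are given as [roll, pitch, yaw] about the fixed x, y, z axes, in that order (R = Rz(yaw) Ry(pitch) Rx(roll)).
In Python, from plant import bot gives the robot as it stands. The module is installed in compiled form; this text tells all that it offers.
- The arm moves only by the tool carry_out, never from a script. Its argument "plan" is a list of rows, each an object of numbers: "tx", "ty", "tz": the shift along the world's x, y, z in mm; "rx", "ry", "rz": the turn, a rotation vector about the world's x, y, z in rad. A call has 1 to 12 rows; each row shifts and turns the commanded pose from where the row before left it; what a row does not reach is not made up. A row lasts 1/10 s, in which the tool goes at most 50 mm and 8.59 degrees, less where a joint would pass 70% of its speed; a pose out of reach is approached as far as the arm can. A call with a gripper value outside its range is refused whole. "gripper" is the closure, from 0 (fully open) to 1 (shut), set as the call begins (left out, the last holds). The fingers move at their own pace and stop on an object; the grip force is fixed at half the most. Time passes only in rows, so rows that do not move let the fingers close. It gives the time, the measured TCP pose, the force, the opening and the grip force at its end, in the units of the state.
- bot.get_obs(): the state, without advancing time (a new reading comes with each control period).
- bot.capture(name): name is "side" or "top"; returns the picture (384x512x3 uint8, red, green, blue); there is no depth.
- bot.camera_model(name): a dict with "camera_matrix" (3x3 intrinsics, pixels), "R" (3x3) and "t" (3): a world point X has camera coordinates R X + t. Camera axes: x right, y down, z forward; pixel columns grow to the right and rows downward; lengths in mm; the calibration is good to about 2 mm. A picture is of the moment at which its call begins. camera_model takes no time and is no camera call.
- bot.close_job(): hands the job in; it is judged then, once.
The state is a dict: "time": time; "joint_positions": joint angles; "dq": joint speeds; "tau": joint torques, N m; "tool_pos": TCP position; "tcp_rot": TCP orientation; "contact_force": force on the tool from outside, world axes, zero at the start; "moment": the same for the moment, N m; "grip_width": finger opening in mm; "finger_force": force on a finger pad.
Only numpy, scipy, OpenCV 4.12 (cv2) and the standard library are available. Lean on these libraries where they do the work, as an engineer would, in place of code of your own. Each camera call takes 0.05 s, during which the arm holds its last target. There are 200 camera calls.

TASK

Push the yellow pipette-tip box up the ramp of the low loading dock until it stands flat and square inside a marked bay on the dock's deck. Slide it all the way, without lifting it clear or tipping it over, and leave the blue tip box where it is.

Things in the scene. Friction and masses are not known exactly. Their poses are not given: they have to be found in the camera images.
- tip_box_yellow: Closed tip box, yellow base, pale fixed lid, 0.08 to 0.15 kg. 83 x 118 x 69 (z) mm, origin mid-underside. Sides at x = -38 mm (towards the robot; catch 3 mm proud; push here, on the upper half, fingertips about 40 mm over the worktop: the box rises 10 mm and rocks) and +42, y = +/-59. Starts before either bay, within 8 degrees of square, 12 mm of its centre line, 5 to 30 mm off the ramp.
- tip_box_blue: The same box with a blue base, a bystander, in front of the dock's other bay. Same size and frame as the yellow one. (Beware on the way: a large open centrifuge, not listed, fills the worktop right of the dock: x from 0.48 m to the wall, y from -0.14 to -0.58 m, over 0.3 m high.)
- dock: Low fixed dock, 330 mm wide (y). Origin on the worktop under mid-deck; x uphill, away from the robot, y left, z up. Grey ramp rises from the worktop at x = -125 mm to the deck at -65 mm; flat aluminium deck 10 mm high to the dark stop rail at x = +65 mm (26 mm high). Two bays in green lines, centres at x = 0, y = +80 and -80 mm, inside 120 (x) x 152 (y) mm; no walls between.

How it is judged:
By the outcome, as a careful person would: the job done as asked, in the order asked, and still so for the second after the job is handed in, with the robot touching nothing.
It also fails if it takes over 35 s, if anything falls off the work surface, if the arm or the gripper's body presses on something with over 40 N, if the wrist force passes 120 N, or if a joint passes its speed limit or range.

## Working session

There is one attempt and no reset: what is moved stays moved. The work goes in short steps, Python scripts to look and compute and a tool call to move; the robot and the scene stay as the last step left them, time stands still between calls to the robot, and variables do not carry over. Pictures are saved under pics/ and viewed, at most 10 in all, crops included, and the job is handed in when it is done.

Besides the shell and the picture viewer there is one more tool, called after "Call:" as name(argument=value, ...) on one line, values as JSON. carry_out: Moves the arm, as the interface text tells. Its arguments: {"type":"object","properties":{"plan":{"type":"array"},"gripper":{"type":"number"}},"required":["plan"]}

```bash
mkdir -p pics
python3 - <<'E'
from plant import bot
import cv2
o=bot.get_obs();print(o['time'],o['tool_pos'],o['tcp_rot'],o['grip_width'],bot.grip_point_offset)
for n in('side','top'):
    cv2.imwrite(f'pics/{n}0.png',bot.capture(n)[:,:,::-1]); m=bot.camera_model(n); print(n,m['camera_matrix'],m['R'],m['t'])
E
```

```text
0.0 [ 188.71359245 -489.42157014  195.63499351] [-3.14005278e+00 -2.54776486e-04  3.67767400e-01] 91.47458605963277 18.8
side [[478.26125108   0.         255.16856374]
 [  0.         478.26125108 189.02124757]
 [  0.           0.           1.        ]] [[-0.80542889 -0.59246609  0.01637773]
 [-0.36098428  0.46844965 -0.80637788]
 [ 0.47007941 -0.65539214 -0.59117383]] [532.66594108 174.78009496 691.42365506]
top [[433.6324618    0.         248.96395343]
 [  0.         433.6324618  190.43886679]
 [  0.           0.           1.        ]] [[-0.01874848 -0.99964901 -0.01871781]
 [-0.9869298   0.0215004  -0.15971006]
 [ 0.16005645  0.01547884 -0.98698649]] [154.27526407 551.68991792 802.63337503]
```

View pics/top0.png

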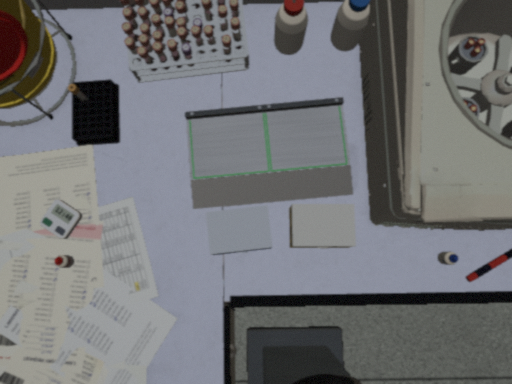

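View pics/side0.png

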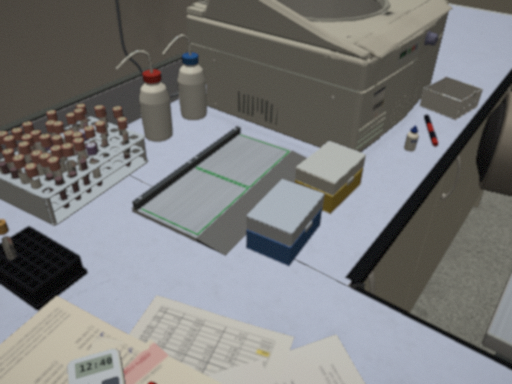

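The top view shows the dock's deck at cols 188-350, rows 100-205. The blue box's lid is at about (240,230) and the yellow one's beige lid at about (323,226), below the right bay. The side view confirms this, with yellow at (330,175) and blue at (285,220).

```bash
cat > h.py <<'E'
from plant import bot
import cv2, numpy as np
def cast(n,uv,z):
    m=bot.camera_model(n);K,R,t=(np.array(m[k],float) for k in('camera_matrix','R','t'))
    uv=np.atleast_2d(uv).astype(float);d=np.c_[uv,np.ones(len(uv))]@np.linalg.inv(K).T@R
    c=-R.T@t; return (c+d*((z-c[2])/d[:,2])[:,None])[:,:2]
def rect(mask,z,roi,n='top'):
    """min-area rect of the biggest blob of mask in roi (u0,v0,u1,v1), in mm on plane z: centre, size along x,y, yaw deg"""
    k=np.zeros_like(mask);u0,v0,u1,v1=roi;k[v0:v1,u0:u1]=mask[v0:v1,u0:u1]
    k=cv2.morphologyEx(k,cv2.MORPH_OPEN,np.ones((3,3),np.uint8))
    c=max(cv2.findContours(k,cv2.RETR_EXTERNAL,cv2.CHAIN_APPROX_NONE)[0],key=cv2.contourArea)
    p=cast(n,c[:,0,:],z).astype(np.float32);(cx,cy),(w,h),a=cv2.minAreaRect(p)
    if a>45:a-=90;w,h=h,w
    return np.round([cx,cy,w,h,a],1)
E
python3 - <<'E'
from h import *
im=cv2.imread('pics/top0.png');hsv=cv2.cvtColor(im,cv2.COLOR_BGR2HSV)
for uv in [(323,226),(240,230),(323,262),(230,190),(320,190),(300,140),(268,140),(345,140),(270,106),(280,225),(323,252),(240,257),(323,204)]: print(uv,im[uv[1],uv[0]],hsv[uv[1],uv[0]])
g=cv2.inRange(hsv,(40,60,40),(90,255,255))
print('green',rect(g,10,(170,90,370,215)))
r,b=im[:,:,2].astype(int),im[:,:,0].astype(int)
print('ylid',rect(((r-b>5)*255).astype(np.uint8),69,(275,195,370,262)))
cv2.imwrite('pics/top0c.png',cv2.resize(im[90:290,170:370],(800,600)[:1]*2 and (600,600),interpolation=cv2.INTER_CUBIC))
E
```

```text
(323, 226) [142 144 141] [ 70   5 144]
(240, 230) [148 140 133] [106  26 148]
(323, 262) [160 144 140] [114  32 160]
(230, 190) [94 96 98] [15 10 98]
(320, 190) [88 91 89] [50  8 91]
(300, 140) [130 125 123] [111  14 130]
(268, 140) [ 99 130  89] [ 67  80 130]
(345, 140) [124 126 116] [ 84  20 126]
(270, 106) [91 86 83] [109  22  91]
(280, 225) [159 144 140] [114  30 159]
(323, 252) [159 145 140] [112  30 159]
(240, 257) [156 140 137] [115  31 156]
(323, 204) [147 144 142] [108   9 147]
green [662.2 104.3 121.    7.5   4.1]Traceback (most recent call last):
  File "<stdin>", line 7, in <module>
  File "h.py", line 11, in rect
    c=max(cv2.findContours(k,cv2.RETR_EXTERNAL,cv2.CHAIN_APPROX_NONE)[0],key=cv2.contourArea)
ValueError: max() iterable argument is empty
```

```bash
cat >> h.py <<'E'
def masks(im):
    f=cv2.GaussianBlur(im,(3,3),0).astype(int);b,g,r=f[:,:,0],f[:,:,1],f[:,:,2];u=lambda m:(m*255).astype(np.uint8)
    return dict(ylid=u((b-r<11)&(g>118)),green=u((g-(r+b)/2>7)),
      ramp=u((g<112)&(g>70)&(abs(b-r)<14)))
E
python3 - <<'E'
from h import *
im=cv2.imread('pics/top0.png');M=masks(im)
k=M['green'].copy();k[:95]=0;k[215:]=0;k[:,:180]=0;k[:,360:]=0
k=cv2.morphologyEx(k,cv2.MORPH_CLOSE,np.ones((5,5)))
ys,xs=np.nonzero(k);p=cast('top',np.c_[xs,ys],10).astype(np.float32)
print('green all',cv2.minAreaRect(p))
print('ylid',rect(M['ylid'],69,(280,200,365,262)))
print('ramp/dock lower',rect(M['ramp'],5,(180,170,360,212)))
def line(mask,thr=1):
    pass
v=im[90:290,170:370].copy();v[M['ylid'][90:290,170:370]>0]=(0,0,255);v[k[90:290,170:370]>0]=(0,255,0);v[M['ramp'][90:290,170:370]>0]=(255,0,0)
cv2.imwrite('pics/top0c.png',np.hstack([cv2.resize(q,(400,400)) for q in(im[90:290,170:370],v)]))
E
```

```text
green all ((661.7754516601562, 104.33113098144531), (130.5387725830078, 322.3252258300781), 4.151407718658447)
ylid [480.8   4.6  82.3 116.6  -1.2]
ramp/dock lower [568.6  97.2  60.8 329.    4.1]
```

View pics/top0c.png

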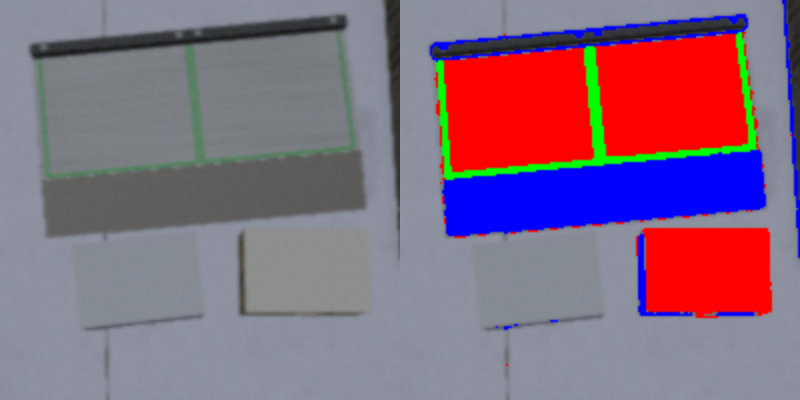

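The masks give these poses:
- **Dock:** origin about (662, 104), yaw 4.15°.
- **Yellow box:** lid centre at (481, 5), yaw −1.2°. In the dock frame that is (−188, −86), −5.3°.

The plan is to push with two spread fingers at the dock's yaw, which squares the box. First I move to a point behind the box.

Call:
carry_out(plan=[{"tx": 22, "ty": 40, "rz": -0.025}, {"tx": 22, "ty": 40, "rz": -0.025}, {"tx": 22, "ty": 40, "rz": -0.025}, {"tx": 22, "ty": 40, "rz": -0.025}, {"tx": 22, "ty": 40, "rz": -0.025}, {"tx": 22, "ty": 40, "rz": -0.025}, {"tx": 13, "ty": 41, "rz": -0.025}, {"tx": 13, "ty": 41, "rz": -0.025}, {"tx": 13, "ty": 41, "rz": -0.025}, {"tx": 13, "ty": 41, "rz": -0.025}, {"tx": 13, "ty": 41, "rz": -0.025}, {"tx": 13, "ty": 41, "rz": -0.02}], gripper=0.25)

```text
invalid input at $.plan[0]: expected keys tx, ty, tz, rx, ry, rz
```

Call:
carry_out(plan=[{"tx": 22, "ty": 40, "tz": 0, "rx": 0, "ry": 0, "rz": -0.025}, {"tx": 22, "ty": 40, "tz": 0, "rx": 0, "ry": 0, "rz": -0.025}, {"tx": 22, "ty": 40, "tz": 0, "rx": 0, "ry": 0, "rz": -0.025}, {"tx": 22, "ty": 40, "tz": 0, "rx": 0, "ry": 0, "rz": -0.025}, {"tx": 22, "ty": 40, "tz": 0, "rx": 0, "ry": 0, "rz": -0.025}, {"tx": 22, "ty": 40, "tz": 0, "rx": 0, "ry": 0, "rz": -0.025}, {"tx": 13, "ty": 41, "tz": 0, "rx": 0, "ry": 0, "rz": -0.025}, {"tx": 13, "ty": 41, "tz": 0, "rx": 0, "ry": 0, "rz": -0.025}, {"tx": 13, "ty": 41, "tz": 0, "rx": 0, "ry": 0, "rz": -0.025}, {"tx": 13, "ty": 41, "tz": 0, "rx": 0, "ry": 0, "rz": -0.025}, {"tx": 13, "ty": 41, "tz": 0, "rx": 0, "ry": 0, "rz": -0.025}, {"tx": 13, "ty": 41, "tz": 0, "rx": 0, "ry": 0, "rz": -0.02}], gripper=0.25)

```text
time: 1.3
tool_pos: [398.8, -2.1, 196.3]
tcp_rot: [3.141, 0.0, 0.072]
contact_force: [1.2, -0.6, 0.5]
grip_width: 68.8
finger_force: 0.0
```

Call:
carry_out(plan=[{"tx": 0, "ty": 0, "tz": -31, "rx": 0, "ry": 0, "rz": 0}, {"tx": 0, "ty": 0, "tz": -31, "rx": 0, "ry": 0, "rz": 0}, {"tx": 0, "ty": 0, "tz": -31, "rx": 0, "ry": 0, "rz": 0}, {"tx": 0, "ty": 0, "tz": -31, "rx": 0, "ry": 0, "rz": 0}, {"tx": 0, "ty": 0, "tz": -30, "rx": 0, "ry": 0, "rz": 0}, {"tx": 0, "ty": 0, "tz": 0, "rx": 0, "ry": 0, "rz": 0}])

```text
time: 1.9
tool_pos: [395.9, -3.3, 39.6]
tcp_rot: [-3.14, 0.007, 0.073]
contact_force: [0.1, -0.5, -0.4]
grip_width: 69.0
finger_force: 0.0
```

Run:
```python
from h import *
print(bot.get_obs()['tool_pos'])
a=bot.capture('side')[:,:,::-1];b=bot.capture('top')[:,:,::-1]
cv2.imwrite('pics/s1.png',np.hstack([a[90:290,180:400],b[90:290,170:390]]).repeat(1,0))
```

```text
[395.87500049  -3.3329972   39.60632132]
```

View pics/s1.png

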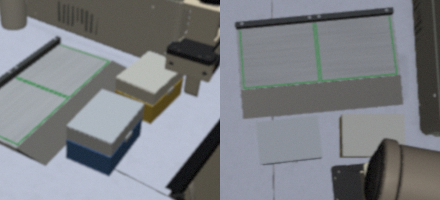

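The right half (top view) shows the gripper behind the yellow box and clear of it. The left half (side view) shows the fingers at the box's upper rear. I start pushing gently.

Call:
carry_out(plan=[{"tx": 5, "ty": 0.5, "tz": 0, "rx": 0, "ry": 0, "rz": 0}, {"tx": 5, "ty": 0.5, "tz": 0, "rx": 0, "ry": 0, "rz": 0}, {"tx": 5, "ty": 0.5, "tz": 0, "rx": 0, "ry": 0, "rz": 0}, {"tx": 5, "ty": 0.5, "tz": 0, "rx": 0, "ry": 0, "rz": 0}, {"tx": 5, "ty": 0.5, "tz": 0, "rx": 0, "ry": 0, "rz": 0}, {"tx": 5, "ty": 0.5, "tz": 0, "rx": 0, "ry": 0, "rz": 0}, {"tx": 5, "ty": 0.5, "tz": 0, "rx": 0, "ry": 0, "rz": 0}, {"tx": 5, "ty": 0.5, "tz": 0, "rx": 0, "ry": 0, "rz": 0}, {"tx": 5, "ty": 0.5, "tz": 0, "rx": 0, "ry": 0, "rz": 0}, {"tx": 5, "ty": 0.5, "tz": 0, "rx": 0, "ry": 0, "rz": 0}, {"tx": 5, "ty": 0.5, "tz": 0, "rx": 0, "ry": 0, "rz": 0}, {"tx": 0, "ty": 0, "tz": 0, "rx": 0, "ry": 0, "rz": 0}])

```text
time: 3.2
tool_pos: [454.6, 1.6, 42.4]
tcp_rot: [3.141, -0.001, 0.073]
contact_force: [-0.4, -0.0, -0.8]
grip_width: 69.1
finger_force: 0.0
```

```bash
cat >> h.py <<'E'
def box(z,name=None,roi=(280,95,375,262)):
    im=np.ascontiguousarray(bot.capture('top')[:,:,::-1])
    if name: cv2.imwrite(name,im)
    r=rect(masks(im)['ylid'],z,roi); a=np.radians(4.15);d=r[:2]-[661.8,104.3]
    print('lid',r,'dock xy',np.round([d@[np.cos(a),np.sin(a)],d@[-np.sin(a),np.cos(a)]],1),'dyaw',r[4]-4.15)
E
python3 -c "
from h import *
box(69,'pics/t2.png',(280,185,375,262));print(bot.get_obs()['tool_pos'])
cv2.imwrite('pics/s2.png',bot.capture('side')[:,:,::-1])"
```

```text
lid [486.3 -63.2  23.4  54.8  -8.3] dock xy [-187.2 -154.4] dyaw -12.450000000000001
[454.00474689   1.61238372  42.27439551]
```

```bash
python3 -c "
from h import *
a=cv2.imread('pics/s2.png');b=cv2.imread('pics/t2.png')
cv2.imwrite('pics/c2.png',np.hstack([cv2.resize(x,(400,400)) for x in(a[90:290,190:390],b[90:290,190:390])]))"
```

```text
(no output)
```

View pics/c2.png

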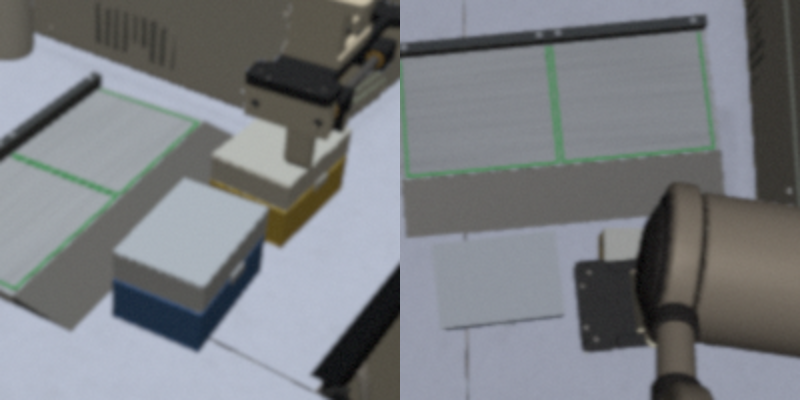

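```bash
cat >> h.py <<'E'
def proj(n,P):
    m=bot.camera_model(n);return np.round(cv2.projectPoints(np.float64(P),cv2.Rodrigues(np.array(m['R'],float))[0],np.array(m['t'],float),np.array(m['camera_matrix'],float),None)[0][:,0],1)
E
python3 -c "
from h import *
p=proj('side',[[451,45,42],[461,45,42],[451,35,42],[451,54,42]]);print(p,(p-[190,90])*2)
im=cv2.imread('pics/s2.png');h=cv2.cvtColor(im,cv2.COLOR_BGR2HSV)
k=cv2.inRange(h,(12,90,40),(32,255,255));k[:,:290]=0;k[:120]=0;k[230:]=0
ys,xs=np.nonzero(k);i=ys.argmax();print('lowest yellow px',xs[i],ys[i],cast('side',[xs[i],ys[i]],0), 'leftmost',xs.min(),ys[xs.argmin()],cast('side',[xs.min(),ys[xs.argmin()]],35))
"
```

```text
[[336.  188.6]
 [331.  186.5]
 [338.7 185.9]
 [333.5 191. ]] [[292.  197.2]
 [282.  193. ]
 [297.4 191.8]
 [287.  202. ]]
lowest yellow px 327 211 [[454.55045258  61.97695109]] leftmost 295 181 [[526.23460572  61.22400682]]
```

```bash
python3 -c "
from h import *
a=cv2.imread('pics/s2.png');cv2.imwrite('pics/c3.png',cv2.resize(a[110:230,280:400],(600,600),interpolation=cv2.INTER_CUBIC))"
```

```text
(no output)
```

View pics/c3.png

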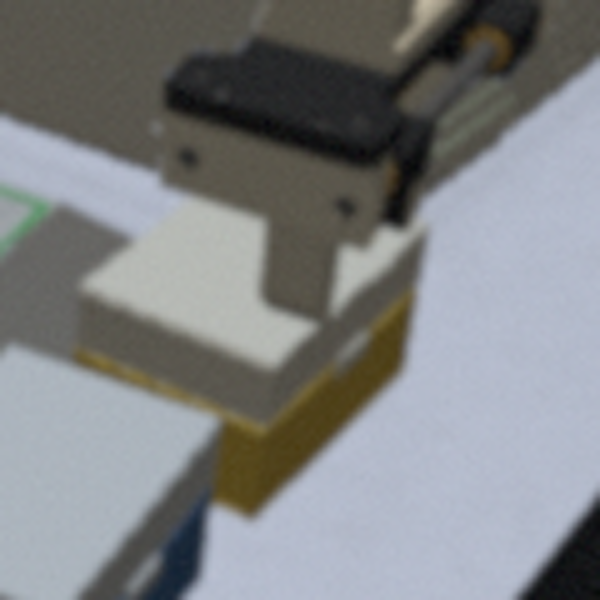

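The finger's bottom edge (crop (265,300)-(330,320)) sits higher than I expect for z=42, and the box's rear face looks uncovered. I'll check that against the earlier images before moving on.

```bash
python3 -c "
from h import *
print('pred s1 crop', proj('side',[[386,50,40],[405,50,40]])-[180,90])
for f in('side0','s2'):
    im=cv2.imread('pics/%s.png'%f);h=cv2.cvtColor(im,cv2.COLOR_BGR2HSV)
    k=cv2.inRange(h,(12,90,40),(32,255,255));k[:,:290]=0;k[:120]=0;k[230:]=0
    ys,xs=np.nonzero(k);i=ys.argmax();print(f,xs[i],ys[i],cast('side',[xs[i],ys[i]],0))
for z in(42,60,69,80): print(z,cast('side',[[333,170],[346,174]],z))
a=cv2.imread('pics/s1.png')[40:120,130:220];b=cv2.imread('pics/t2.png')[170:290,260:395]
cv2.imwrite('pics/c4.png',np.hstack([cv2.resize(a,(400,400)),cv2.resize(b,(400,400))]))
o=bot.get_obs();print(o['tool_pos'],o['joint_positions'],o['contact_force'])
"
```

```text
pred s1 crop [[188.1 114.6]
 [178.  110.5]]
side0 327 211 [[454.55045258  61.97695109]]
s2 327 211 [[454.55045258  61.97695109]]
42 [[483.95896238  -4.00158657]
 [458.32301991  -7.07366084]]
60 [[472.52817429  20.92110583]
 [447.8170373   17.9598553 ]]
69 [[466.81278025  33.38245203]
 [442.564046    30.47661338]]
80 [[459.82729864  48.61298627]
 [436.14372329  45.77487324]]
[453.68245744   1.63775626  42.23797652] [-1.65531220e-01  4.15512292e-01  1.91564961e+00 -1.12861315e-04
  8.10791734e-01  1.33249181e+00] [-0.84824432 -1.4463942  -0.00187215]
```

View pics/c4.png

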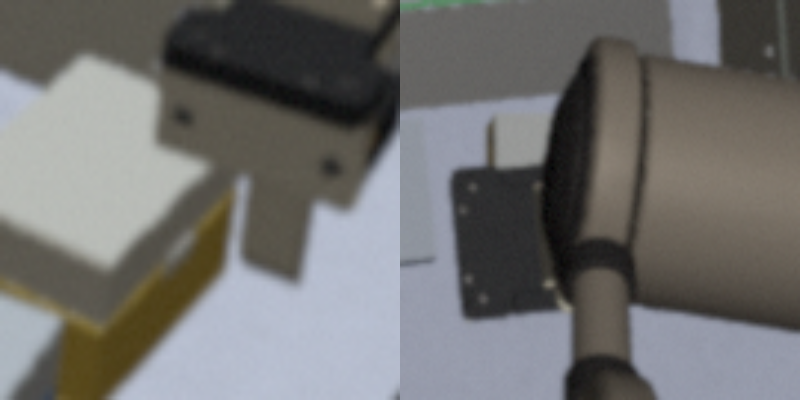

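```bash
cat >> h.py <<'E'
def tri(uv1,uv2):
    P=[]
    for n in('side','top'):
        m=bot.camera_model(n);P.append(np.array(m['camera_matrix'],float)@np.c_[m['R'],m['t']])
    X=cv2.triangulatePoints(P[0],P[1],np.float64(uv1).reshape(2,1),np.float64(uv2).reshape(2,1))[:,0];return np.round(X[:3]/X[3],1)
E
python3 -c "
from h import *
a=np.radians(4.15);R=np.array([[np.cos(a),-np.sin(a)],[np.sin(a),np.cos(a)]])
D=np.array([[-65,160],[-65,-160],[65,160],[65,-160]])@R.T+[661.8,104.3]
for n in('side','top'): print(n,proj(n,np.c_[D,[10]*4]).tolist(), 'lid corners',proj(n,[[440,63,69],[439,-54,69],[521,-55,69],[522,61,69],[440,63,0]]).tolist())
for z in(0,35,69): print(z,cast('side',[333,183],z))
print('body left edge corners top',[cast('top',[[278.6,221],[281,264]],z).tolist() for z in(108,130,150)])
a=cv2.imread('pics/side0.png');cv2.imwrite('pics/c5.png',cv2.resize(a[120:270,120:370],(750,450),interpolation=cv2.INTER_CUBIC))
"
```

```text
side [[199.4, 235.5], [292.2, 150.7], [140.8, 208.5], [240.9, 133.6]] lid corners [[338.4, 183.1], [368.9, 154.4], [330.5, 140.4], [298.3, 166.3], [333.8, 214.4]]
top [[192.5, 179.7], [347.8, 165.2], [188.2, 119.1], [339.9, 104.9]] lid corners [[293.0, 248.4], [356.2, 247.7], [354.2, 203.9], [292.5, 204.6], [290.2, 249.4]]
0 [[488.43341363 -21.85777435]]
35 [[467.64303033  23.99585571]]
69 [[447.44665798  68.53938205]]
body left edge corners top [[[488.09962400646475, 90.1297882179555], [412.22479189329533, 88.15865343122343]], [[486.13586192430273, 91.25949152764076], [412.41437802386963, 89.34429807813288]], [[484.35062366779187, 92.28649453644555], [412.5867290516644, 90.42215684805058]]]
```

View pics/c5.png

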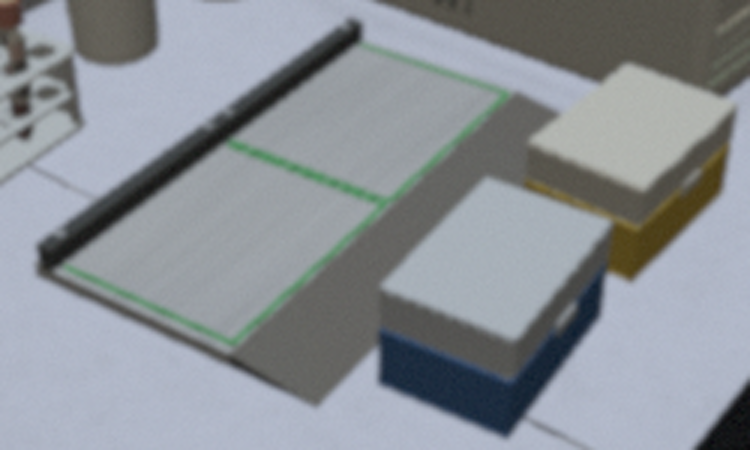

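The scene calibration agrees: the deck corner is predicted at (199,235) and seen at (198,234). The box hasn't moved, and the images put the fingertips about 38 mm higher than the reported TCP z, so they slid over the lid. I'll back off, lower and re-check by image.

Call:
carry_out(plan=[{"tx": -20, "ty": -2, "tz": 0, "rx": 0, "ry": 0, "rz": 0}, {"tx": -20, "ty": -2, "tz": 0, "rx": 0, "ry": 0, "rz": 0}, {"tx": -20, "ty": -2, "tz": 0, "rx": 0, "ry": 0, "rz": 0}, {"tx": 0, "ty": 0, "tz": 0, "rx": 0, "ry": 0, "rz": 0}, {"tx": 0, "ty": 0, "tz": -12, "rx": 0, "ry": 0, "rz": 0}, {"tx": 0, "ty": 0, "tz": -12, "rx": 0, "ry": 0, "rz": 0}, {"tx": 0, "ty": 0, "tz": -9, "rx": 0, "ry": 0, "rz": 0}, {"tx": 0, "ty": 0, "tz": 0, "rx": 0, "ry": 0, "rz": 0}, {"tx": 0, "ty": 0, "tz": 0, "rx": 0, "ry": 0, "rz": 0}])

```text
time: 4.2
tool_pos: [394.1, -4.4, 9.3]
tcp_rot: [3.142, 0.0, 0.073]
contact_force: [0.3, 0.5, 0.2]
grip_width: 68.9
finger_force: 0.0
```

```bash
python3 -c "
from h import *
a=bot.capture('side')[:,:,::-1];cv2.imwrite('pics/s3.png',a)
cv2.imwrite('pics/c6.png',cv2.resize(a[120:240,300:420],(600,600),interpolation=cv2.INTER_CUBIC))
for z in (0,10,40,50): print(z,proj('side',[[386,50,z],[405,50,z]])*5-[1500,600])
print(bot.get_obs()['tool_pos'])
"
```

```text
0 [[323.  512.5]
 [274.  491.5]]
10 [[327.  490.5]
 [278.  469.5]]
40 [[340.5 423. ]
 [290.  402.5]]
50 [[345.  400. ]
 [294.5 379. ]]
[394.23815796  -4.42632304   9.5640145 ]
```

View pics/c6.png

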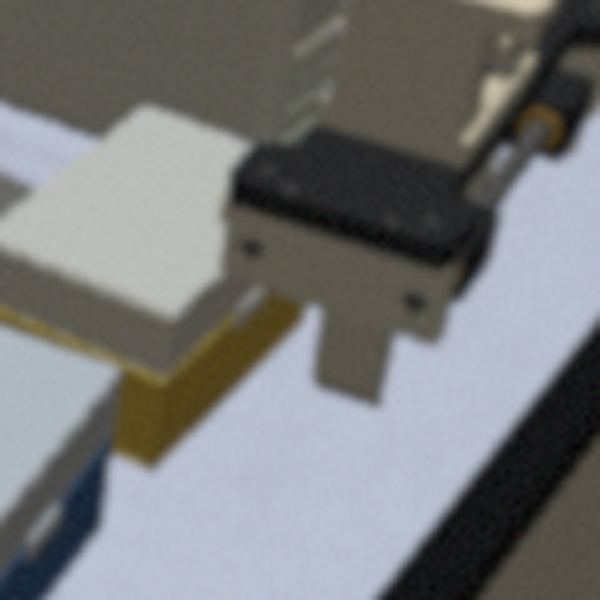

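The tip edge at crop (318,382)-(380,405) corresponds to z of about 48, so the reported z reads about 38 mm low. The fingers now face the upper half of the rear side, so I push.

Call:
carry_out(plan=[{"tx": 9, "ty": 0.9, "tz": 0, "rx": 0, "ry": 0, "rz": 0}, {"tx": 9, "ty": 0.9, "tz": 0, "rx": 0, "ry": 0, "rz": 0}, {"tx": 9, "ty": 0.9, "tz": 0, "rx": 0, "ry": 0, "rz": 0}, {"tx": 6, "ty": 0.6, "tz": 0, "rx": 0, "ry": 0, "rz": 0}, {"tx": 6, "ty": 0.6, "tz": 0, "rx": 0, "ry": 0, "rz": 0}, {"tx": 6, "ty": 0.6, "tz": 0, "rx": 0, "ry": 0, "rz": 0}, {"tx": 6, "ty": 0.6, "tz": 0, "rx": 0, "ry": 0, "rz": 0}, {"tx": 6, "ty": 0.6, "tz": 0, "rx": 0, "ry": 0, "rz": 0}, {"tx": 6, "ty": 0.6, "tz": 0, "rx": 0, "ry": 0, "rz": 0}, {"tx": 6, "ty": 0.6, "tz": 0, "rx": 0, "ry": 0, "rz": 0}, {"tx": 6, "ty": 0.6, "tz": 0, "rx": 0, "ry": 0, "rz": 0}, {"tx": 6, "ty": 0.6, "tz": 0, "rx": 0, "ry": 0, "rz": 0}])

```text
time: 5.45
tool_pos: [475.2, 3.8, 9.3]
tcp_rot: [3.142, 0.0, 0.073]
contact_force: [-2.3, 0.7, -0.2]
grip_width: 68.6
finger_force: 1.0
```

```bash
python3 -c "
from h import *
a=bot.capture('side')[:,:,::-1];cv2.imwrite('pics/s4.png',a)
cv2.imwrite('pics/c7.png',cv2.resize(a[100:240,230:390],(800,700)) [:600])
print(bot.get_obs()['tool_pos'])
"
```

```text
[476.47368954   3.71510412   9.47944608]
```

View pics/c7.png

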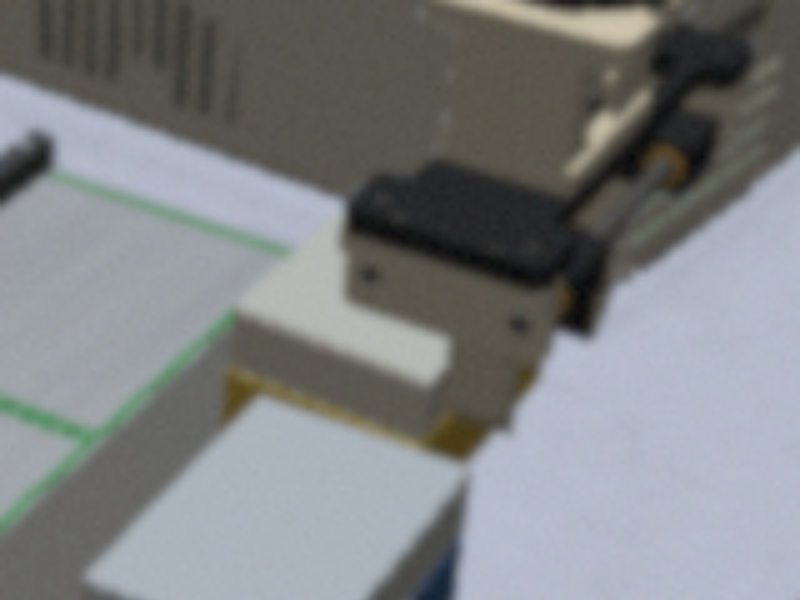

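The box is moving up the ramp with its lid's rear-left corner at px (316,177) and front-left corner at about (277,165). The fingers are on its upper rear, pushing with about 2 N. I've used all my picture views, so from here I check by numbers.

```bash
python3 -c "
from h import *
a=np.radians(4.15)
for z in(69,74,79):
    p=cast('side',[[316,177],[277,165]],z);d=p-[661.8,104.3];print(z,np.round(np.c_[d@[np.cos(a),np.sin(a)],d@[-np.sin(a),np.cos(a)]],1).tolist())
"
```

```text
69 [[-184.1, -20.3], [-108.7, -15.5]]
74 [[-186.9, -13.5], [-112.3, -8.8]]
79 [[-189.8, -6.8], [-115.9, -2.1]]
```

Call:
carry_out(plan=[{"tx": 9, "ty": 0.65, "tz": 0, "rx": 0, "ry": 0, "rz": 0}, {"tx": 9, "ty": 0.65, "tz": 0, "rx": 0, "ry": 0, "rz": 0}, {"tx": 9, "ty": 0.65, "tz": 1, "rx": 0, "ry": 0, "rz": 0}, {"tx": 9, "ty": 0.65, "tz": 1, "rx": 0, "ry": 0, "rz": 0}, {"tx": 9, "ty": 0.65, "tz": 1, "rx": 0, "ry": 0, "rz": 0}, {"tx": 9, "ty": 0.65, "tz": 1, "rx": 0, "ry": 0, "rz": 0}, {"tx": 9, "ty": 0.65, "tz": 1, "rx": 0, "ry": 0, "rz": 0}, {"tx": 9, "ty": 0.65, "tz": 1, "rx": 0, "ry": 0, "rz": 0}, {"tx": 9, "ty": 0.65, "tz": 0, "rx": 0, "ry": 0, "rz": 0}, {"tx": 9, "ty": 0.65, "tz": 0, "rx": 0, "ry": 0, "rz": 0}, {"tx": 9, "ty": 0.65, "tz": 0, "rx": 0, "ry": 0, "rz": 0}, {"tx": 9, "ty": 0.65, "tz": 0, "rx": 0, "ry": 0, "rz": 0}])

```text
time: 6.7
tool_pos: [583.5, 11.5, 15.2]
tcp_rot: [3.142, 0.0, 0.073]
contact_force: [-0.2, -0.1, -0.4]
grip_width: 68.8
finger_force: 0.3
```

```bash
python3 -c "
from h import *
a=np.ascontiguousarray(bot.capture('side')[:,:,::-1]);h=cv2.cvtColor(a,cv2.COLOR_BGR2HSV)
k=cv2.inRange(h,(12,90,40),(32,255,255));k[:,:180]=0;k[:110]=0;k[240:]=0;k[:,340:]=0
n,l,s,c=cv2.connectedComponentsWithStats(k)
print([s[i].tolist() for i in range(1,n) if s[i,4]>15])
k[:]=(l==1+s[1:,4].argmax())*255;ys,xs=np.nonzero(k)
th=np.radians(4.15)
for nm,i,z in(('lowest',ys.argmax(),10),('leftmost-low',np.lexsort((-ys,xs))[0],10)):
    d=cast('side',[xs[i],ys[i]],z)-[661.8,104.3];print(nm,xs[i],ys[i],np.round(np.c_[d@[np.cos(th),np.sin(th)],d@[-np.sin(th),np.cos(th)]],1))
o=bot.get_obs();d=o['tool_pos'][:2]-np.array([661.8,104.3]);print(o['tool_pos'],'tool dock',d@[np.cos(th),np.sin(th)],d@[-np.sin(th),np.cos(th)])
"
```

```text
[[305, 110, 8, 8, 36], [283, 134, 4, 8, 23], [228, 141, 63, 42, 947]]
lowest 259 182 [[-66.8 -24.1]]
leftmost-low 228 156 [[ 35.7 -67.6]]
[585.12472148  11.50544915  15.44622953] tool dock -83.18957866891066 -87.00241953088432
```

Call:
carry_out(plan=[{"tx": 6, "ty": 0.45, "tz": 0, "rx": 0, "ry": 0, "rz": 0}, {"tx": 6, "ty": 0.45, "tz": 0, "rx": 0, "ry": 0, "rz": 0}, {"tx": 6, "ty": 0.45, "tz": 0, "rx": 0, "ry": 0, "rz": 0}, {"tx": 5, "ty": 0.4, "tz": 0, "rx": 0, "ry": 0, "rz": 0}, {"tx": 4, "ty": 0.3, "tz": 0, "rx": 0, "ry": 0, "rz": 0}, {"tx": 3, "ty": 0.2, "tz": 0, "rx": 0, "ry": 0, "rz": 0}, {"tx": 0, "ty": 0, "tz": 0, "rx": 0, "ry": 0, "rz": 0}, {"tx": 0, "ty": 0, "tz": 0, "rx": 0, "ry": 0, "rz": 0}, {"tx": -20, "ty": -1.5, "tz": 0, "rx": 0, "ry": 0, "rz": 0}, {"tx": -40, "ty": -3, "tz": 0, "rx": 0, "ry": 0, "rz": 0}, {"tx": -45, "ty": -3, "tz": 0, "rx": 0, "ry": 0, "rz": 0}, {"tx": -45, "ty": -3, "tz": 0, "rx": 0, "ry": 0, "rz": 0}])

```text
time: 7.95
tool_pos: [461.2, 3.2, 15.4]
tcp_rot: [3.141, -0.001, 0.073]
contact_force: [0.3, -0.8, 0.6]
grip_width: 69.1
finger_force: 0.0
```

```bash
cat > chk.py <<'E'
from h import *
th=np.radians(4.15);T=lambda p:np.round((np.atleast_2d(p)-[661.8,104.3])@np.array([[np.cos(th),-np.sin(th)],[np.sin(th),np.cos(th)]]),1).tolist()
a=np.ascontiguousarray(bot.capture('side')[:,:,::-1]);cv2.imwrite('pics/sN.png',a);h=cv2.cvtColor(a,cv2.COLOR_BGR2HSV)
k=cv2.inRange(h,(12,90,40),(32,255,255));k[:,:180]=0;k[:110]=0;k[240:]=0;k[:,340:]=0
n,l,s,c=cv2.connectedComponentsWithStats(k);k[:]=(l==1+s[1:,4].argmax())*255
ys,xs=np.nonzero(k);i,j,r=ys.argmax(),np.lexsort((-ys,xs))[0],np.lexsort((-ys,-xs))[0]
print('rear-left,front-left,rear-right',[(xs[q],ys[q],T(cast('side',[xs[q],ys[q]],10))) for q in(i,j,r)])
t=np.ascontiguousarray(bot.capture('top')[:,:,::-1]);cv2.imwrite('pics/tN.png',t)
f=t.astype(int);V=f[:,:,1]
print('V row profile col300',V[95:205:2,300].tolist());print('V col profile row130',V[135,262:352:2].tolist())
print('b-r row profile',(f[:,:,0]-f[:,:,2])[95:205:2,300].tolist());print(bot.get_obs()['tool_pos'])
E
python3 chk.py; python3 -c "
from h import *
print(proj('top',[[720-55,25,79]]))"
```

```text
rear-left,front-left,rear-right [(np.int64(247), np.int64(177), [[-38.5, -25.5]]), (np.int64(214), np.int64(151), [[71.4, -67.4]]), (np.int64(277), np.int64(151), [[-38.9, -141.0]])]
V row profile col300 [156, 156, 153, 95, 58, 54, 32, 117, 131, 151, 153, 154, 150, 150, 153, 153, 151, 150, 153, 154, 155, 151, 151, 152, 153, 152, 154, 152, 147, 80, 57, 48, 52, 120, 131, 136, 138, 131, 100, 98, 99, 99, 101, 97, 99, 98, 100, 98, 97, 99, 99, 100, 129, 154, 157]
V col profile row130 [136, 135, 139, 135, 134, 135, 133, 134, 93, 87, 146, 150, 156, 151, 152, 151, 153, 154, 153, 155, 152, 153, 153, 152, 154, 154, 151, 152, 152, 152, 155, 153, 154, 152, 151, 149, 152, 153, 151, 152, 147, 134, 138, 152, 155]
b-r row profile [19, 19, 19, 10, 6, 5, -1, 7, 9, 2, 0, 0, 1, -1, -1, 0, 0, -1, 1, 0, 1, 0, 0, 1, -1, 0, 0, 1, 0, -5, -15, -36, -29, 6, 9, 9, 12, 10, -3, -1, -3, -3, -2, -3, -5, -2, -1, -3, -1, 0, -4, -3, 10, 21, 18]
[454.27369737   4.14248777  14.34471153]
[[309.1 129.6]]
```

```bash
python3 -c "
from h import *
t=cv2.imread('pics/tN.png');f=cv2.GaussianBlur(t,(3,3),0).astype(int)
m=((f[:,:,1]>144)&(f[:,:,0]-f[:,:,2]<8)).astype(np.uint8)*255
r=rect(m,79,(270,98,348,170));a=np.radians(4.15);d=r[:2]-[661.8,104.3]
print(r,d@[np.cos(a),np.sin(a)],d@[-np.sin(a),np.cos(a)])
for f in('side0','sN'):
    h=cv2.cvtColor(cv2.imread(f'pics/{f}.png'),cv2.COLOR_BGR2HSV);k=cv2.inRange(h,(100,100,20),(125,255,200))[200:275,235:330];ys,xs=np.nonzero(k);print(f,xs.min(),xs.max(),ys.min(),ys.max(),len(xs))
"
```

```text
[663.1  20.4  76.6 113.9   4.2] -4.775071058371411 -83.77409322927646
side0 12 84 12 64 1070
sN 12 84 12 64 1073
```

The box is square (yaw 4.2° against the dock's 4.15°), at about (−3, −84) in the dock frame and well inside the bay. The blue box hasn't moved, and the tool is about 120 mm clear.

```bash
python3 -c "
from plant import bot
print(bot.close_job())"
```

```text
the job is handed in; nothing more can be done
None
```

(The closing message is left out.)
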